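# Open the bench bar clamp

### The arm

A 6-joint arm with a two-finger parallel gripper is mounted at the origin on the work surface. World frame = base frame: x ahead of the robot, y to its left, z up, the work surface at z = 0. Lengths are in mm, angles in degrees, forces in N, time in s.
With the tool pointing down it reaches from about 300 to 850 mm from the base axis. Payload 4.2 kg.
Tool frame: the origin (TCP) lies between the finger pads; the fingertips stand 22 mm ahead of it and the grasp point (between the pads) lies 3 mm ahead of it; z points along the fingers, y is the direction in which the jaws open and shut (so a half turn about z gives the same grasp; the last joint's range is limited). The gripper opens to 91 mm and grips with 3 to 60 N. Pads are 32 mm wide; open, the fingers measure 118 mm over their backs; the gripper's body (76 mm by 178 mm) begins 60 mm behind the grasp point.
Start: joints at [64.916, 18.312, 89.639, -0, 72.044, -1.146], TCP at [233.31, 525.554, 235.976] pointing down, gripper open.
Joint ranges: [-177.97, 177.97], [-48.28, 115.42], [12.27, 149.76], [-77.06, 257.06], [2.81, 150.46], [-146.56, 146.56]. Speed limits (degrees/s): [147.25, 147.25, 180, 180, 180, 180].

### API

Orientations are given as [roll, pitch, yaw] about the fixed x, y, z axes, in that order (R = Rz(yaw) Ry(pitch) Rx(roll)).
In Python, from workcell import telemetry, cams, env gives the robot as it stands.
- The arm moves only by the shell command python3 -m inch 'ROWS' [FORCE]. ROWS is JSON, a list of rows, each an object of numbers: "x", "y", "z": the shift along the tool's x, y, z in cm; "yaw": the turn about the tool's z in units of 5 degrees (1.0 is 5 degrees); "gripper": the gripper's target within -1 to 1 (fully open at 1, half-way at 0, shut at -1). A call has 1 to 12 rows; each row shifts and turns the commanded pose from where the row before left it, along the tool's axes as they then stand; what a row does not reach is not made up. A row lasts 1/12 s, in which the tool goes at most 41.7 mm and 7.16 degrees, less where a joint would pass 70% of its speed; a pose out of reach is approached as far as the arm can. A call is refused whole if a number of a shift passes 4.17 or a number of a turn 1, either way. A call with a gripper value outside its range is refused whole. The fingers move at their own pace and stop on an object; FORCE is the grip in N (left out, the last holds). Time passes only in rows, so rows that do not move let the fingers close. It gives the time, the measured TCP pose, the force and the opening at its end, in the units of the state.
- telemetry.state(): the state, without advancing time (a new reading comes with each control period).
- cams.grab_frame(name): name is "scene" or "top" or "wrist"; returns a dict with "pixels" (420x560x3 uint8, red, green, blue), "mtx" (3x3 intrinsics, pixels), "distortion" ([k1, k2, p1, p2, k3] as OpenCV has them; the pictures are not rectified), "rvec" (rotation vector, rad) and "tvec" (3), from world to camera coordinates, as OpenCV has them. Camera axes: x right, y down, z forward; pixel columns grow to the right and rows downward; lengths in mm; the calibration is good to about 2 mm. A picture is of the moment at which its call begins. There is no depth.
- env.job_done(): hands the job in, once; it reports no verdict.
The state is a dict: "time_s": time; "qpos": joint angles; "qvel": joint speeds; "effort": joint torques, N m; "ee_pos": TCP position; "ee_rot": TCP orientation; "force": force on the tool from outside, world axes, zero at the start; "torque": the same for the moment, N m; "gripper_width": finger opening in mm.
Only numpy, scipy, OpenCV 4.12 (cv2) and the standard library are available. Lean on these libraries where they do the work, as an engineer would, in place of code of your own. Each camera call takes 0.05 s, during which the arm holds its last target. There are 200 camera calls.

### The job

The square tube in the red bench clamp is finished and has to come out: open the clamp for it. With the fingertips press the yellow thumb pad on the sliding jaw down so that its ratchet lets go, and keeping it pressed push the jaw back along the bar, away from the tube, all the way to the dark stop collar; then take the hand away. Leave the tube lying where it is, lift nothing, and do not knock the other things about.

Things in the scene. Friction and masses are not known exactly. Their poses are not given: they have to be found in the camera images.
- clamp: Bench bar clamp, fixed: blue bed plate 470 x 150 x 12 mm, steel bar 30 mm wide, top at z 36 mm with 4 mm ratchet teeth on it; red fixed head with screw (top z 113 mm) at its -x end. Origin at bench level on the bar's centre line; +x runs along the bar, the way the jaw opens. Bed plate from x -245 to +225 mm, screw handle at x -291. Placed and turned differently each time.
- jaw (a joint): Position of the red sliding jaw on the bar, m: about 0 at the start, its pad 1 to 5 mm from the tube, growing as it opens along the clamp's +x. About 3 N of friction. A pawl locks it against opening unless the release is held down; it locks again, within a tooth (8 mm), when the release comes up. Towards the tube it clicks along freely.
- release (a joint): Angle of the yellow release lever on the sliding jaw, rad: 0 up (up to 0.14 while its pawl rides on a tooth), 0.30 fully pressed against its stop. The pawl is clear of the teeth above about 0.16. It springs back when let go.
- release_pad (a point): Middle of the crest of the yellow thumb pad (30 mm along the bar, 40 mm across, slightly domed, crest at z 64 mm when up). Moves with the lever. Press straight down: 2 to 5 N; stops after 11 mm, pawl free after 6 mm; shifts up to 4 mm towards the tube as it goes down. It stands in a 46 mm gap between the red jaw upright in front (top z 104 mm) and the thumb rest behind.
- thumb_rest (a point): Middle of the front face (facing the clamp's -x) of the red thumb rest, a plate 48 mm wide, z 62 to 90 mm, across the sliding jaw behind the thumb pad, 18 mm past the pad's crest. A finger holding the pad down can push the jaw open against it.
- jaw_tail (a point): Middle of the rear end of the sliding jaw (z 32 mm), the face that meets the stop collar; 70 mm behind the thumb pad's crest.
- stop: Dark steel stop collar fixed on the bar (24 mm along the bar, 56 mm wide, top z 46 mm, hexagon screw up to z 62 mm). Origin at bench level below the middle of its front face (local x = 0); axes as the clamp's. Set at another place on the bar each time. The jaw is fully open when jaw_tail meets this face, after 88 to 146 mm of travel.
- tube: The workpiece, a loose square light grey steel tube 50 x 50 mm, 150 mm long, lying across the bar between the screw's pad and the jaw on two rests (underside at z 46 mm, top at z 96 mm). Origin in the middle of its underside, long axis local y. Leave it.
- wrench: Open spanner, 150 mm, lying beside the clamp on its local -y side. Leave it.
- brush: Brush, 160 mm, lying beside the clamp on its local +y side. Leave it.
- coupling: Steel pipe coupling, 52 mm diameter, 50 mm high, standing on the clamp's local +y side. Leave it.
- tape: Yellow and black tape measure, 68 x 36 x 62 mm, on the clamp's local -y side. Leave it.
- flange: Dark pipe flange, 90 mm diameter, 36 mm high, on the clamp's local -y side near the fixed head. Leave it.
- marker_can: Blue bottle of marking paint, 60 mm diameter, 140 mm high, on the left of the bench. Leave it.
- hammer: Hammer lying on the right of the bench. Leave it.
Not all that is in view belongs to the job. What is shaped like the tube but brown or pink is not meant.

How it is judged:
By the outcome, as a careful person would: the job done as asked, in the order asked, and still so for the second after the job is handed in, with the robot touching nothing.
It also fails if it takes over 32 s, if anything falls off the work surface, if the arm or the gripper's body presses on something with over 40 N, if the wrist force passes 120 N, or if a joint passes its speed limit or range.

## Working session

There is one attempt and no reset: what is moved stays moved. The work goes in short steps, Python scripts to look and compute and a shell command to move; the robot and the scene stay as the last step left them, time stands still between calls to the robot, and variables do not carry over. Pictures are saved under pics/ and viewed, about 8 in all and at most 12, crops included, and the job is handed in when it is done.

```bash
mkdir -p pics; ls; python3 - <<'E'
from workcell import telemetry,cams
import cv2,pickle
s=telemetry.state();print(s)
F={}
for n in("top","scene"):
    f=cams.grab_frame(n);F[n]=f
    cv2.imwrite(f"pics/{n}0.png",f["pixels"][:,:,::-1]);print(n,f["mtx"],f["distortion"],f["rvec"],f["tvec"])
pickle.dump(F,open("f0.pkl","wb"))
E
```

```text
pics
{'time_s': 0.0, 'qpos': array([ 6.49157434e+01,  1.83517310e+01,  8.97054840e+01, -7.52464628e-04,
        7.20439345e+01, -1.14701352e+00]), 'qvel': array([-0.02970816,  0.05215217, -0.05950679, -0.06061502,  0.02850012,
       -0.10135635]), 'effort': array([-1.53909859e-03, -4.12456298e+01, -2.31971580e+01,  7.25950976e-02,
        4.58568195e-02, -1.57621894e-04]), 'ee_pos': array([233.11587625, 525.12184251, 235.12559503]), 'ee_rot': array([-1.79898856e+02, -1.30953044e-03,  1.56062988e+02]), 'force': array([-0.08668445,  0.33987825, -0.92856478]), 'torque': array([ 0.03339303, -0.01071107,  0.05693333]), 'gripper_width': 90.96662711779679}
top [[409.1370033    0.         275.09113184]
 [  0.         409.1370033  205.18901877]
 [  0.           0.           1.        ]] [-0.00053576  0.          0.          0.          0.        ] [ 2.17141581 -2.21418592  0.06015093] [ -17.11480178  533.51170243 1311.0342385 ]
scene [[424.61806082   0.         282.81983698]
 [  0.         424.61806082 213.42857473]
 [  0.           0.           1.        ]] [-0.01469602  0.          0.          0.          0.        ] [ 0.82116132  2.68457345 -0.95189398] [ 463.33631871 -182.48417051 1455.02119894]
```

View pics/top0.png

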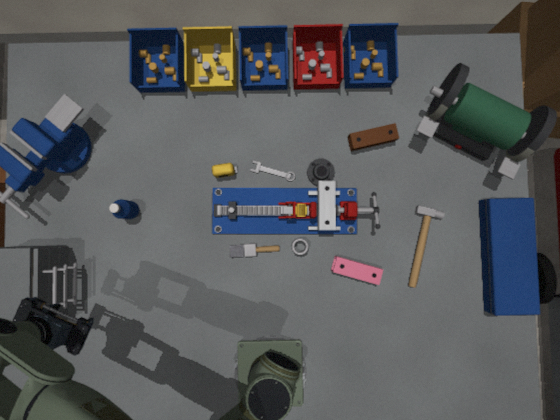

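View pics/scene0.png

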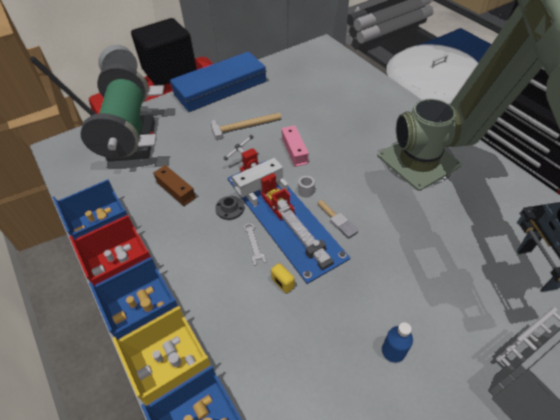

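The top view shows the clamp's blue bed at px (213-357, 188-235) with its +x pointing image-left (about world +y). The yellow pad is at about (303,210), the collar at about (232,210) and the tube at about (327,205). In the scene view the pad is near (283,205) and the collar near (322,256).

```bash
cat > h.py <<'E'
import numpy as np,cv2,pickle
def ray(f,uv):
    n=cv2.undistortPoints(np.array([[uv]],float),f["mtx"],f["distortion"])[0,0]
    R=cv2.Rodrigues(f["rvec"])[0];d=R.T@np.array([*n,1]);return -R.T@np.ravel(f["tvec"]),d
def plane(f,uv,z):
    o,d=ray(f,uv);return o+d*(z-o[2])/d[2]
def proj(f,P): return cv2.projectPoints(np.array(P,float).reshape(-1,1,3),f["rvec"],f["tvec"],f["mtx"],f["distortion"])[0][:,0]
def tri(f,u,g,v):
    a,d=ray(f,u);b,e=ray(g,v);s=np.linalg.lstsq(np.c_[d,-e],b-a,rcond=None)[0]
    p,q=a+d*s[0],b+e*s[1];return (p+q)/2,np.linalg.norm(p-q)
def blobs(f,lo,hi,roi,amin=15):
    x0,y0,x1,y1=roi;m=cv2.inRange(cv2.cvtColor(f["pixels"],cv2.COLOR_RGB2HSV),lo,hi)
    k=np.zeros_like(m);k[y0:y1,x0:x1]=m[y0:y1,x0:x1]
    n,l,s,c=cv2.connectedComponentsWithStats(k);return k,[(c[i].round(2),s[i]) for i in range(1,n) if s[i,4]>=amin]
E
python3 - <<'E'
from h import *
F=pickle.load(open("f0.pkl","rb"));t,s=F["top"],F["scene"]
m,b=blobs(t,(100,120,60),(125,255,255),(195,175,375,245),3)
pts=np.argwhere(m)[:,::-1].astype(float)
W=np.array([plane(t,p,12)[:2] for p in pts]).astype(np.float32);print("bed",cv2.minAreaRect(W))
for n,f,r in(("t",t,(275,195,320,225)),("s",s,(255,180,310,230))):
    print(n,"yel",blobs(f,(20,120,90),(35,255,255),r,5)[1]); print("red",blobs(f,(0,150,70),(8,255,255),r,5)[1])
c=blobs(t,(20,120,90),(35,255,255),(275,195,320,225),5)[1][0][0];d=blobs(s,(20,120,90),(35,255,255),(255,180,310,230),5)[1]
print(plane(t,c,64)); 
if d: print(plane(s,d[0][0],64),tri(t,c,s,d[0][0]))
a=cv2.resize(t["pixels"][180:245,205:385],None,fx=4.4,fy=4.4,interpolation=2)
b=cv2.resize(s["pixels"][140:280,220:360],None,fx=4.2,fy=4.2,interpolation=2)[:,:]
b=cv2.resize(b,(310,310)); im=np.zeros((600,800,3),np.uint8);im[:a.shape[0],:a.shape[1]]=a;im[288:598,:310]=b
cv2.imwrite("pics/c1.png",im[:,:,::-1])
E
```

```text
bed ((515.6124267578125, -56.354217529296875), (467.6018371582031, 146.18130493164062), 88.87755584716797)
t yel [(array([300.94, 209.92]), array([296, 204,  11,  13, 131], dtype=int32))]
red [(array([282.6, 203.3]), array([279, 203,   7,   2,  10], dtype=int32)), (array([290.72, 210.49]), array([279, 202,  18,  16,  76], dtype=int32)), (array([311.92, 208.76]), array([304, 202,  12,  16,  96], dtype=int32)), (array([306.9, 216.6]), array([304, 216,   6,   2,  10], dtype=int32))]
s yel [(array([271.08, 192.81]), array([267, 189,  11,  10,  37], dtype=int32))]
red [(array([272.98, 193.51]), array([262, 180,  27,  38, 355], dtype=int32)), (array([291.2, 207.6]), array([290, 206,   3,   4,   5], dtype=int32))]
[ 513.99547131 -107.81635795   64.        ]
[ 524.4206744  -110.93278672   64.        ] (array([ 518.42113635, -111.04690649,   59.66215917]), np.float64(10.313830069229576))
```

View pics/c1.png

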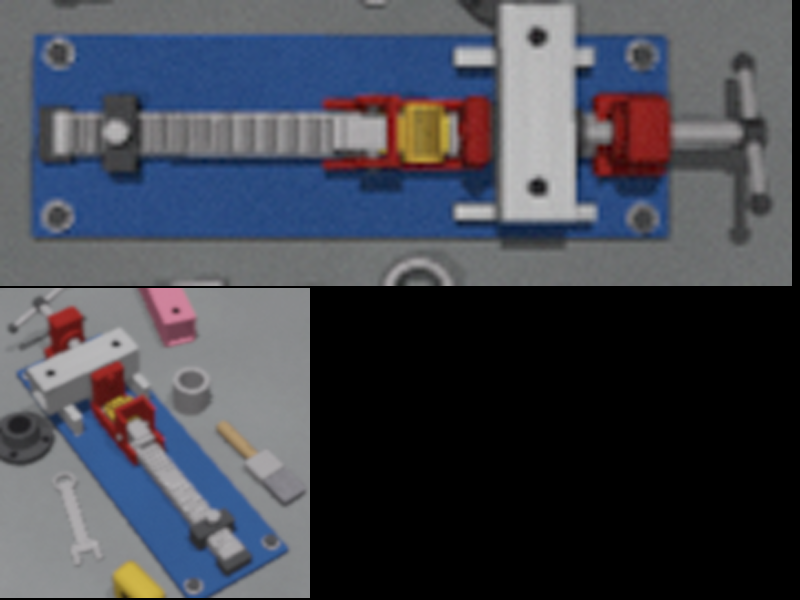

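```bash
python3 - <<'E'
from h import *
t=pickle.load(open("f0.pkl","rb"))["top"]
print("collar",plane(t,(205+139.5/4.4-.5,210),46),"tail",plane(t,(205+325/4.4-.5,210),36),"rest",plane(t,(205+389/4.4-.5,210),90),plane(t,(205+398/4.4-.5,210),64),"pad far",plane(t,(205+449/4.4-.5,210),60),"upright",plane(t,(205+461/4.4-.5,210),104),plane(t,(205+490/4.4-.5,210),104))
E
python3 -m inch '[{"yaw":-0.95,"gripper":-1},{"yaw":-0.95},{"yaw":-0.95},{"yaw":-0.95},{"yaw":-0.75},{"y":-1.5,"x":-0.7},{"y":-3,"x":-1.3},{"y":-3.5,"x":-1.5},{"y":-3.5,"x":-1.5},{"y":-3.5,"x":-1.5},{"y":-3.5,"x":-1.5},{"y":-3.5,"x":-1.5}]' 40
```

```text
collar [518.50904648  95.73248519  46.        ] tail [516.34283699 -37.6472442   36.        ] rest [513.11740079 -81.654315    90.        ] [514.11020784 -89.15325711  64.        ] pad far [ 513.57397965 -125.58905918   60.        ] upright [ 511.55100397 -130.45547852  104.        ] [ 511.16243496 -150.35377763  104.        ]invalid input
```

```bash
python3 -m inch '[{"x":0,"y":0,"z":0,"yaw":-0.95,"gripper":-1},{"x":0,"y":0,"z":0,"yaw":-0.95,"gripper":-1}]' 40
```

```text
time_s: 0.27
ee_pos: [233.2, 525.3, 235.4]
ee_rot: [-179.9, -0.0, 165.8]
force: [-0.9, 0.3, -0.1]
gripper_width: 80.5
```

```bash
python3 -m inch '[{"x":0,"y":0,"z":0,"yaw":-0.9,"gripper":-1},{"x":0,"y":0,"z":0,"yaw":-0.9,"gripper":-1},{"x":0,"y":0,"z":0,"yaw":-0.85,"gripper":-1},{"x":-0.7,"y":-1.5,"z":0,"yaw":0,"gripper":-1},{"x":-1.3,"y":-3,"z":0,"yaw":0,"gripper":-1},{"x":-1.5,"y":-3.5,"z":0,"yaw":0,"gripper":-1},{"x":-1.5,"y":-3.5,"z":0,"yaw":0,"gripper":-1},{"x":-1.5,"y":-3.5,"z":0,"yaw":0,"gripper":-1},{"x":-1.5,"y":-3.5,"z":0,"yaw":0,"gripper":-1},{"x":-1.5,"y":-3.5,"z":0,"yaw":0,"gripper":-1},{"x":-1.5,"y":-3.5,"z":0,"yaw":0,"gripper":-1},{"x":-1.5,"y":-3.5,"z":0,"yaw":0,"gripper":-1}]' 40 && python3 -m inch '[{"x":-1.5,"y":-3.5,"z":0,"yaw":0,"gripper":-1},{"x":-1.5,"y":-3.5,"z":0,"yaw":0,"gripper":-1},{"x":-1.5,"y":-3.5,"z":0,"yaw":0,"gripper":-1},{"x":-1.5,"y":-3.5,"z":0,"yaw":0,"gripper":-1},{"x":-1.5,"y":-3.5,"z":0,"yaw":0,"gripper":-1},{"x":-1.5,"y":-3.5,"z":0,"yaw":0,"gripper":-1},{"x":-1.5,"y":-3.5,"z":0,"yaw":0,"gripper":-1},{"x":-1,"y":-3,"z":0,"yaw":0,"gripper":-1},{"x":-0.5,"y":-1.5,"z":0,"yaw":0,"gripper":-1},{"x":0,"y":0,"z":0,"yaw":0,"gripper":-1}]'
```

```text
time_s: 1.27
ee_pos: [352.3, 231.2, 235.8]
ee_rot: [-180.0, -0.0, 178.8]
force: [1.1, 0.6, -0.4]
gripper_width: 1.8
time_s: 2.1
ee_pos: [467.0, -62.3, 235.4]
ee_rot: [-179.9, -0.0, 178.6]
force: [0.4, -0.3, -0.2]
gripper_width: 0.2
```

```bash
python3 -m inch '[{"x":-1.5,"y":-1.5,"z":0.5,"yaw":0,"gripper":-1},{"x":-2,"y":-1.6,"z":2,"yaw":0,"gripper":-1},{"x":-1.2,"y":-1,"z":2.5,"yaw":0,"gripper":-1},{"x":0,"y":0,"z":2.5,"yaw":0,"gripper":-1},{"x":0,"y":0,"z":1,"yaw":0,"gripper":-1},{"x":0,"y":0,"z":0,"yaw":0,"gripper":-1},{"x":0,"y":0,"z":0,"yaw":0,"gripper":-1}]'
python3 - <<'E'
from workcell import telemetry,cams
import pickle
from h import *
F={n:cams.grab_frame(n) for n in("wrist","scene")};pickle.dump(F,open("f1.pkl","wb"))
st=telemetry.state();print(st["ee_pos"],st["ee_rot"])
w=F["wrist"];print(proj(w,[[514.5,-107,64],[514.5,-89,76]]),proj(F["scene"],[[514.5,-107,64]]))
a=w["pixels"];b=cv2.resize(F["scene"]["pixels"][150:270,230:350],(240,240),interpolation=2)
im=np.zeros((420,800,3),np.uint8);im[:,:560]=a;im[:240,560:]=b
cv2.imwrite("pics/w1.png",im[:,:,::-1])
E
```

```text
time_s: 2.68
ee_pos: [512.0, -100.5, 151.1]
ee_rot: [180.0, -0.0, 178.9]
force: [0.2, 0.8, 0.0]
gripper_width: 0.6
[ 513.03962423 -100.92679459  152.4997216 ] [-1.79980844e+02  1.55036334e-01  1.78855197e+02]
[[267.61763807 226.08242089]
 [292.17120667 230.59465865]] [[274.52964168 192.22127783]]
```

View pics/w1.png

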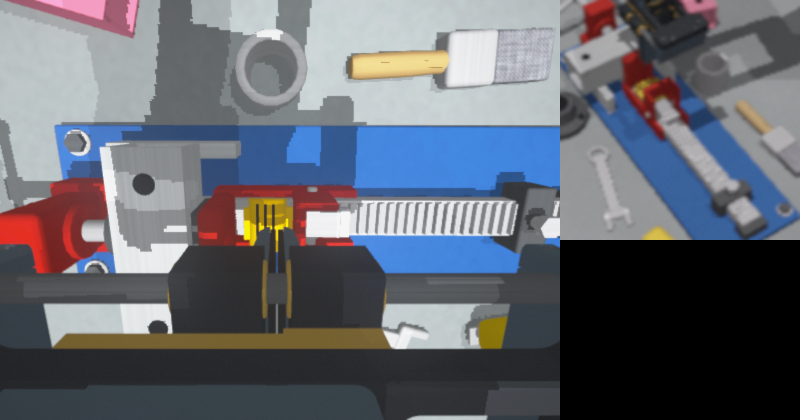

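The wrist view has the yellow pad at columns 245-292, centre about 268, which matches the predicted crest at y ≈ -107. The fingers are shut just above it, and the collar is at column ~510. I'll go down next.

```bash
python3 -m inch '[{"x":-0.15,"y":-0.4,"z":1,"yaw":0,"gripper":-1},{"x":0,"y":0,"z":2,"yaw":0,"gripper":-1},{"x":0,"y":0,"z":2,"yaw":0,"gripper":-1},{"x":0,"y":0,"z":0.9,"yaw":0,"gripper":-1},{"x":0,"y":0,"z":0,"yaw":0,"gripper":-1},{"x":0,"y":0,"z":0,"yaw":0,"gripper":-1}]' && python3 -m inch '[{"x":0,"y":0,"z":0.3,"yaw":0,"gripper":-1},{"x":0,"y":0,"z":0.3,"yaw":0,"gripper":-1},{"x":0,"y":0,"z":0.2,"yaw":0,"gripper":-1},{"x":0,"y":0,"z":0,"yaw":0,"gripper":-1},{"x":0,"y":0,"z":0,"yaw":0,"gripper":-1}]'; python3 -m inch '[{"x":0,"y":0,"z":0.2,"yaw":0,"gripper":-1},{"x":0,"y":0,"z":0.2,"yaw":0,"gripper":-1},{"x":0,"y":0,"z":0,"yaw":0,"gripper":-1},{"x":0,"y":0,"z":0,"yaw":0,"gripper":-1}]'
```

```text
time_s: 3.28
ee_pos: [514.0, -105.5, 92.2]
ee_rot: [180.0, 0.0, 178.8]
force: [-0.2, 0.8, 0.2]
gripper_width: 0.6
time_s: 3.7
ee_pos: [514.4, -105.6, 84.6]
ee_rot: [-180.0, 0.1, 178.8]
force: [-0.7, -0.8, 2.9]
gripper_width: 0.0
time_s: 4.03
ee_pos: [514.4, -105.7, 80.3]
ee_rot: [-180.0, 0.1, 178.8]
force: [0.9, -2.4, 4.9]
gripper_width: 0.4
```

Contact shows the expected force. Keep pressing towards the stop.

```bash
python3 -m inch '[{"x":0,"y":0,"z":0.2,"yaw":0,"gripper":-1},{"x":0,"y":0,"z":0.2,"yaw":0,"gripper":-1},{"x":0,"y":0,"z":0,"yaw":0,"gripper":-1},{"x":0,"y":0,"z":0,"yaw":0,"gripper":-1}]'; python3 -m inch '[{"x":0,"y":0,"z":0.1,"yaw":0,"gripper":-1},{"x":0,"y":0,"z":0.1,"yaw":0,"gripper":-1},{"x":0,"y":0,"z":0,"yaw":0,"gripper":-1},{"x":0,"y":0,"z":0,"yaw":0,"gripper":-1}]'
```

```text
time_s: 4.37
ee_pos: [514.4, -105.6, 76.4]
ee_rot: [-180.0, 0.1, 178.8]
force: [0.6, -2.9, 6.2]
gripper_width: 0.7
time_s: 4.7
ee_pos: [514.5, -105.7, 76.0]
ee_rot: [-180.0, 0.1, 178.8]
force: [-2.7, -1.9, 17.2]
gripper_width: 0.5
```

It is on the stop at 17 N. I'll ease off 1 mm and push along the bar.

```bash
python3 -m inch '[{"x":0,"y":0.1,"z":-0.1,"yaw":0,"gripper":-1},{"x":0,"y":0.2,"z":0,"yaw":0,"gripper":-1},{"x":0,"y":0.3,"z":0,"yaw":0,"gripper":-1},{"x":0,"y":0.3,"z":0,"yaw":0,"gripper":-1},{"x":0,"y":0.3,"z":0,"yaw":0,"gripper":-1},{"x":0,"y":0.3,"z":0,"yaw":0,"gripper":-1},{"x":0,"y":0,"z":0,"yaw":0,"gripper":-1}]'; python3 -m inch '[{"x":0,"y":0.3,"z":0,"yaw":0,"gripper":-1},{"x":0,"y":0.3,"z":0,"yaw":0,"gripper":-1},{"x":0,"y":0.3,"z":0,"yaw":0,"gripper":-1},{"x":0,"y":0.3,"z":0,"yaw":0,"gripper":-1},{"x":0,"y":0,"z":0,"yaw":0,"gripper":-1}]'
python3 - <<'E'
from workcell import telemetry,cams
import pickle
from h import *
F={n:cams.grab_frame(n) for n in("wrist","scene")}
st=telemetry.state();print(st["ee_pos"],st["force"])
b=cv2.resize(F["scene"]["pixels"][150:270,230:350],(240,240),interpolation=2)
im=np.zeros((420,800,3),np.uint8);im[:,:560]=F["wrist"]["pixels"];im[:240,560:]=b
cv2.imwrite("pics/w2.png",im[:,:,::-1])
E
```

```text
time_s: 5.28
ee_pos: [514.8, -90.1, 76.1]
ee_rot: [180.0, 0.1, 178.8]
force: [0.1, -2.3, 10.4]
gripper_width: 0.3
time_s: 5.7
ee_pos: [515.1, -78.1, 76.1]
ee_rot: [180.0, 0.1, 178.8]
force: [-0.9, -0.2, 10.6]
gripper_width: 0.3
[515.07142703 -78.07400428  76.13671178] [-0.72451194 -0.21146423 10.75460484]
```

View pics/w2.png

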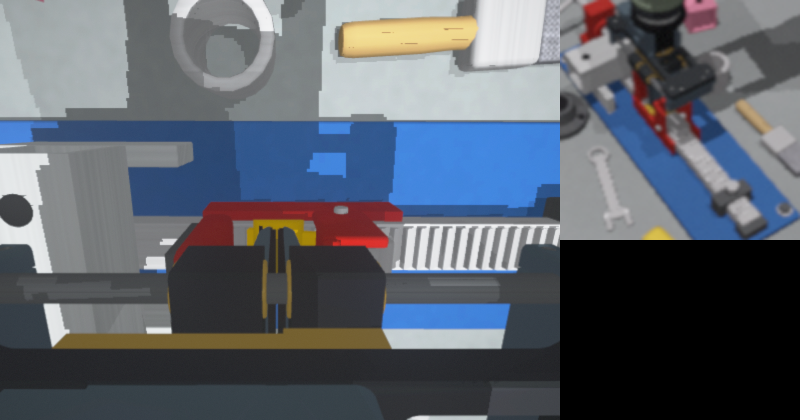

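The jaw slides with the hand: a gap to the tube has opened (tube edge at col ~130, red upright at ~170+), and the tip is on the yellow pad. Carry on.

```bash
python3 -m inch '[{"x":0,"y":0.3,"z":0,"yaw":0,"gripper":-1},{"x":0,"y":0.4,"z":0,"yaw":0,"gripper":-1},{"x":0,"y":0.4,"z":0,"yaw":0,"gripper":-1},{"x":0,"y":0.4,"z":0,"yaw":0,"gripper":-1},{"x":0,"y":0.4,"z":0,"yaw":0,"gripper":-1},{"x":0,"y":0.4,"z":0,"yaw":0,"gripper":-1},{"x":0,"y":0.4,"z":0,"yaw":0,"gripper":-1},{"x":0,"y":0.4,"z":0,"yaw":0,"gripper":-1},{"x":0,"y":0.4,"z":0,"yaw":0,"gripper":-1},{"x":0,"y":0.4,"z":0,"yaw":0,"gripper":-1},{"x":0,"y":0.4,"z":0,"yaw":0,"gripper":-1}]'; python3 -m inch '[{"x":0,"y":0.4,"z":0,"yaw":0,"gripper":-1},{"x":0,"y":0.4,"z":0,"yaw":0,"gripper":-1},{"x":0,"y":0.4,"z":0,"yaw":0,"gripper":-1},{"x":0,"y":0.4,"z":0,"yaw":0,"gripper":-1},{"x":0,"y":0.4,"z":0,"yaw":0,"gripper":-1},{"x":0,"y":0.4,"z":0,"yaw":0,"gripper":-1},{"x":0,"y":0.4,"z":0,"yaw":0,"gripper":-1},{"x":0,"y":0.4,"z":0,"yaw":0,"gripper":-1},{"x":0,"y":0.4,"z":0,"yaw":0,"gripper":-1},{"x":0,"y":0.2,"z":0,"yaw":0,"gripper":-1},{"x":0,"y":0,"z":0,"yaw":0,"gripper":-1}]'
```

```text
time_s: 6.72
ee_pos: [516.1, -35.5, 76.1]
ee_rot: [-180.0, 0.1, 178.8]
force: [-1.1, -3.2, 10.7]
gripper_width: 0.3
time_s: 7.63
ee_pos: [516.9, 3.1, 76.1]
ee_rot: [180.0, 0.1, 178.8]
force: [-0.5, -1.6, 10.6]
gripper_width: 0.5
```

```bash
python3 -m inch '[{"x":0,"y":0.3,"z":0,"yaw":0,"gripper":-1},{"x":0,"y":0.3,"z":0,"yaw":0,"gripper":-1},{"x":0,"y":0.3,"z":0,"yaw":0,"gripper":-1},{"x":0,"y":0.3,"z":0,"yaw":0,"gripper":-1},{"x":0,"y":0.3,"z":0,"yaw":0,"gripper":-1},{"x":0,"y":0.2,"z":0,"yaw":0,"gripper":-1},{"x":0,"y":0,"z":0,"yaw":0,"gripper":-1}]'; python3 -m inch '[{"x":0,"y":0.2,"z":0,"yaw":0,"gripper":-1},{"x":0,"y":0.2,"z":0,"yaw":0,"gripper":-1},{"x":0,"y":0.2,"z":0,"yaw":0,"gripper":-1},{"x":0,"y":0,"z":0,"yaw":0,"gripper":-1}]';  python3 -m inch '[{"x":0,"y":0.2,"z":0,"yaw":0,"gripper":-1},{"x":0,"y":0.2,"z":0,"yaw":0,"gripper":-1},{"x":0,"y":0,"z":0,"yaw":0,"gripper":-1}]'
python3 - <<'E'
from workcell import telemetry,cams
from h import *
F={n:cams.grab_frame(n) for n in("wrist","top")}
st=telemetry.state();print(st["ee_pos"],st["force"])
b=cv2.resize(F["top"]["pixels"][180:240,205:265],(240,240),interpolation=2)
im=np.zeros((420,800,3),np.uint8);im[:,:560]=F["wrist"]["pixels"];im[:240,560:]=b
cv2.imwrite("pics/w3.png",im[:,:,::-1])
E
```

```text
time_s: 8.22
ee_pos: [517.4, 20.0, 76.1]
ee_rot: [180.0, 0.1, 178.8]
force: [-0.0, -1.0, 10.1]
gripper_width: 0.3
time_s: 8.55
ee_pos: [517.5, 25.9, 76.2]
ee_rot: [180.0, 0.1, 178.8]
force: [0.2, -1.4, 10.2]
gripper_width: 0.6
time_s: 8.8
ee_pos: [517.5, 28.3, 76.2]
ee_rot: [-179.8, 0.1, 178.9]
force: [-0.4, -6.8, 10.3]
gripper_width: 0.1
[517.44225112  28.27381729  76.13758428] [-0.37383835 -8.00576609 11.09915665]
```

View pics/w3.png

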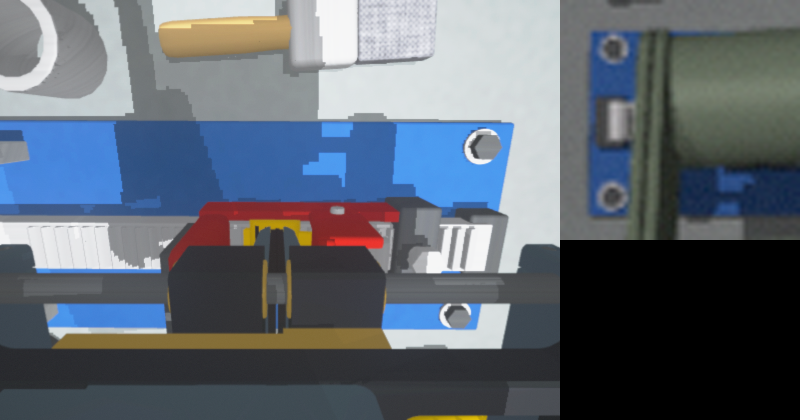

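The jaw tail (cols ~385-400) now meets the dark collar and the back-force is rising. I'll push a little more to seat it firmly.

```bash
python3 -m inch '[{"x":0,"y":0.2,"z":0,"yaw":0,"gripper":-1},{"x":0,"y":0.2,"z":0,"yaw":0,"gripper":-1},{"x":0,"y":0,"z":0,"yaw":0,"gripper":-1}]'; python3 -m inch '[{"x":0,"y":0.2,"z":0,"yaw":0,"gripper":-1},{"x":0,"y":0.1,"z":0,"yaw":0,"gripper":-1},{"x":0,"y":0,"z":0,"yaw":0,"gripper":-1}]'
```

```text
time_s: 9.15
ee_pos: [517.4, 32.0, 76.1]
ee_rot: [-179.8, 0.1, 178.9]
force: [-0.7, -7.7, 10.9]
gripper_width: 0.4
time_s: 9.4
ee_pos: [517.4, 34.4, 76.1]
ee_rot: [-179.8, 0.1, 178.9]
force: [-0.1, -10.6, 11.7]
gripper_width: -0.1
```

```bash
python3 -m inch '[{"x":0,"y":0.1,"z":0,"yaw":0,"gripper":-1},{"x":0,"y":0.1,"z":0,"yaw":0,"gripper":-1},{"x":0,"y":0,"z":0,"yaw":0,"gripper":-1}]'
```

```text
time_s: 9.65
ee_pos: [517.5, 34.6, 76.2]
ee_rot: [-179.6, 0.1, 179.0]
force: [-1.2, -18.3, 10.7]
gripper_width: 0.6
```

The jaw is firm against rest and collar at 18 N. I'll ease off 1 mm and lift straight up, so that drag cannot pull the jaw back.

```bash
python3 -m inch '[{"x":0,"y":-0.1,"z":0,"yaw":0,"gripper":-1},{"x":0,"y":0,"z":-0.3,"yaw":0,"gripper":-1},{"x":0,"y":0,"z":-0.4,"yaw":0,"gripper":-1},{"x":0,"y":0,"z":-0.4,"yaw":0,"gripper":-1},{"x":0,"y":0,"z":-0.4,"yaw":0,"gripper":-1},{"x":0,"y":0,"z":0,"yaw":0,"gripper":-1}]'; python3 -m inch '[{"x":0,"y":-0.2,"z":-0.4,"yaw":0,"gripper":-1},{"x":0,"y":-0.2,"z":-1,"yaw":0,"gripper":-1},{"x":0,"y":0,"z":-2,"yaw":0,"gripper":-1},{"x":0,"y":0,"z":-3,"yaw":0,"gripper":-1},{"x":0,"y":0,"z":-3,"yaw":0,"gripper":-1},{"x":0,"y":0,"z":-3,"yaw":0,"gripper":-1},{"x":1,"y":1,"z":-2,"yaw":0,"gripper":-1},{"x":2,"y":3,"z":0,"yaw":0,"gripper":-1},{"x":2,"y":3,"z":0,"yaw":0,"gripper":-1},{"x":2,"y":3,"z":0,"yaw":0,"gripper":-1},{"x":2,"y":3,"z":0,"yaw":0,"gripper":-1},{"x":2,"y":3,"z":0,"yaw":0,"gripper":-1}]'; python3 -m inch '[{"x":2,"y":3.5,"z":0,"yaw":0,"gripper":-1},{"x":2,"y":3.5,"z":0,"yaw":0,"gripper":-1},{"x":2,"y":3.5,"z":0,"yaw":0,"gripper":-1},{"x":2,"y":3.5,"z":0,"yaw":0,"gripper":-1},{"x":1,"y":3,"z":0,"yaw":0,"gripper":-1},{"x":0,"y":2,"z":0,"yaw":0,"gripper":-1},{"x":0,"y":0,"z":0,"yaw":0,"gripper":-1}]'
python3 - <<'E'
from workcell import telemetry,cams
import pickle
from h import *
F={n:cams.grab_frame(n) for n in("scene","top")};F0=pickle.load(open("f0.pkl","rb"))
st=telemetry.state();print(st["ee_pos"],st["force"])
a=F["top"]["pixels"][150:260,200:390];b=F["scene"]["pixels"][130:300,200:370]
im=np.zeros((600,800,3),np.uint8);im[:300,:518]=cv2.resize(a,(518,300),interpolation=2);im[300:,:300]=cv2.resize(b,(300,300),interpolation=2)
im[300:,300:600]=cv2.resize(F0["scene"]["pixels"][130:300,200:370],(300,300),interpolation=2)
cv2.imwrite("pics/e.png",im[:,:,::-1])
E
```

```text
time_s: 10.15
ee_pos: [515.3, 35.7, 89.0]
ee_rot: [-179.8, -0.2, 178.9]
force: [-0.3, -9.3, 1.5]
gripper_width: 0.6
time_s: 11.15
ee_pos: [408.4, 197.3, 234.6]
ee_rot: [179.9, -0.0, 178.8]
force: [1.2, 0.2, 0.1]
gripper_width: 0.5
time_s: 11.73
ee_pos: [322.8, 391.5, 234.3]
ee_rot: [179.8, -0.0, 179.0]
force: [0.6, 0.5, 1.0]
gripper_width: 0.4
[323.23516317 387.78539443 233.96563932] [0.27273512 0.25313559 0.18870593]
```

View pics/e.png

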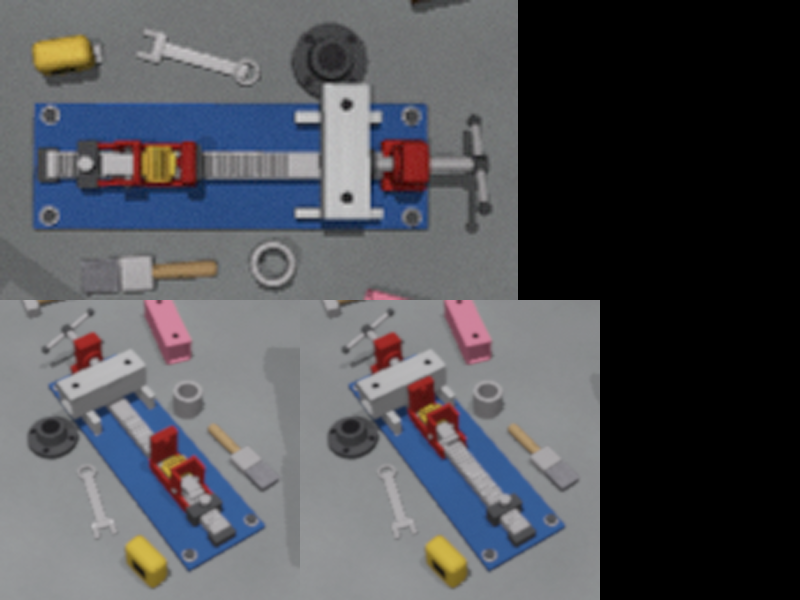

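The jaw's tail sits against the collar (crop col ~98), the pad is up again, and the tube and the other things are where they were. Hand in.

```bash
python3 -c "
from workcell import env
print(env.job_done())"
```

```text
the job is handed in; nothing more can be done
None
```

The clamp is open: the jaw is back against the stop collar, and I handed the job in after about 12 s of robot time.

- **What I did:** I pressed the yellow pad down to its stop with the closed fingertips (17 N at most). I kept it pressed at about 10 N while pushing the jaw back, an estimated 133 mm of travel from the first picture. At the end it stood firm at 18 N against the thumb rest and collar. I then lifted straight up and moved the hand away.
- **Last checks:** The final top and side pictures show the jaw tail against the collar and the pad sprung up. The tube looks to be lying where it was, and so do the things beside the clamp. I compared these with the first pictures by eye only, and did not measure the final jaw gap. The wrist force was back to about zero.
- **Disagreement:** My first estimate of the pad's position differed by about 10 mm between the two cameras, because the side camera saw only part of it. I used the top camera's value; the wrist camera and the first contact agreed with it.

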